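# Sweep casting scrap into the jeweller's drawer

## Robot

A 6-joint arm with a two-finger parallel gripper is mounted at the origin on the work surface. World frame = base frame: x ahead of the robot, y to its left, z up, the work surface at z = 0. Lengths are in m, angles in rad, forces in N, time in s.
With the tool pointing down it reaches from about 0.225 to 0.725 m from the base axis. Payload 3.1 kg.
Tool frame: the origin (TCP) lies at the very end of the fingers, on their centre line; the grasp point (between the pads) lies 19 mm behind it (bot.grip_depth is the distance from the TCP to the grasp point, in m); z points along the fingers, y is the line along which they close (so a half turn about z gives the same grasp; the last joint's range is limited). The gripper opens to 85 mm and grips with 20 to 120 N. Pads are 22 mm wide; open, the fingers measure 114 mm over their backs; the gripper's body (76 mm by 85 mm) begins 54 mm behind the grasp point. The pads swing forward as they close: fully open they stand 13 mm farther back than shut.
Start: joints at [1.156, 0.048, 0.099, 1.622, 0, 1.443], TCP at [0.149, 0.504, 0.231] pointing down, gripper open.
Joint ranges: [-2.91, 2.91], [-0.99, 1.94], [-1.21, 1.42], [-2.12, 2.29], [-1.49, 1.47], [-3.14, 3.14]. Speed limits (rad/s): [2.79, 2.79, 3.14, 3.14, 3.14, 3.14].

## Interface

Orientations are given as a unit quaternion [w, x, y, z].
In Python, from cell import bot gives the robot as it stands.
- The arm moves only by the tool drive_tool, never from a script. Its arguments are lists of equal length, an entry for each row: "xyz": the shift along the world's x, y, z in mm, a list of three; "rot": the turn, a rotation vector about the world's x, y, z in degrees, a list of three; "hand": the opening in per cent of the stroke, from 0 (shut) to 100 (fully open). A call has 1 to 12 rows; each row shifts and turns the commanded pose from where the row before left it; what a row does not reach is not made up. A row lasts 1/12 s, in which the tool goes at most 41.7 mm and 7.16 degrees, less where a joint would pass 70% of its speed; a pose out of reach is approached as far as the arm can. A call with a gripper value outside its range is refused whole. The fingers move at their own pace and stop on an object; "grip_force" is the grip in N (left out, the last holds). Time passes only in rows, so rows that do not move let the fingers close. It gives the time, the measured TCP pose, the force, the opening and the grip force at its end, in the units of the state.
- bot.get_state(): the state, without advancing time (a new reading comes with each control period).
- bot.get_image(name): name is "side" or "top" or "wrist"; returns a dict with "frame" (480x640x3 uint8, red, green, blue), "camera_matrix" (3x3 intrinsics, pixels), "rvec" (rotation vector, rad) and "tvec" (3), from world to camera coordinates, as OpenCV has them. Camera axes: x right, y down, z forward; pixel columns grow to the right and rows downward; lengths in m; the calibration is good to about 2 mm. A picture is of the moment at which its call begins. There is no depth.
- bot.sign_off(): hands the job in; it is judged then, once.
The state is a dict: "clock": time; "q": joint angles; "dq": joint speeds; "effort": joint torques, N m; "tool_pos": TCP position; "orientation": TCP orientation; "ft_force": force on the tool from outside, world axes, zero at the start; "ft_torque": the same for the moment, N m; "opening": opening from 0.0 (shut) to 1.0 (fully open); "grasp_force": force on a finger pad.
Only numpy, scipy, OpenCV 4.12 (cv2) and the standard library are available. Lean on these libraries where they do the work, as an engineer would, in place of code of your own. Each camera call takes 0.05 s, during which the arm holds its last target. There are 200 camera calls.

## Task

On the small jeweller's bench, sweep the three loose pieces of cast silver scrap (the round button, the square bar end and the T-shaped sprue) over the open front edge into its pulled-out drawer, pushing them along the bench top with the fingertips and never picking them up. Then push the drawer fully shut. Leave the finished ring and all the other tools where they are.

Things in the scene. Friction and masses are not known exactly. Their poses are not given: they have to be found in the camera images.
- bench: Small wooden jeweller's bench fixed to the table, 280 mm deep (its x), 310 mm wide (its y). Origin: centre of its underside, on the table. Flat top 80 mm above the table. Its +x points from the open front edge (x = -140 mm) to the back; the front looks roughly to the robot's right. Raised strips 12 mm high, 10 mm thick, run along the back and sides of the top only
- drawer (a joint): Shallow drawer under the bench top, sliding out through the front along the bench's -x. Value: how far it is out, m; 0 fully shut (hard stop), 0.13 fully out. Starts 0.085 to 0.115 out, stays where it is left, slides with 2 to 3 N. The open gap between the bench's front edge and the drawer's front board is as long as this value
- drawer_front (a point): Middle of the outer face of the drawer's wooden front board, 27 mm above the table; moves with the drawer; lies 154 mm in front of the bench's origin when shut. The board is plain, 280 mm wide, 14 mm thick, reaching from 7 to 57 mm above the table; a notch 70 mm wide in the middle of its upper edge lowers it to 43 mm there
- drawer_in (a point): Centre of the drawer's inner floor, 12 mm above the table; axes as the bench's; moves with the drawer. The inside is 235 mm long (x) by 258 mm wide (y), its walls 36 mm high
- button: Scrap: cast silver button, a solid round disc 30 mm across and 10 mm thick with a stub 9 mm across and 7.5 mm high on top, 65 g. Lies on the bench top. Origin: centre of its underside
- bar_end: Scrap: square silver bar end 30 x 14 x 14 mm, long side along its x, 60 g. Lies on the bench top. Origin: centre of its underside
- sprue: Scrap: T-shaped silver sprue 10 mm thick; crossbar 32 mm long along its y and 10 mm wide, the 10 mm wide stem reaching to x = 17 mm; the crossbar's back is at x = -9 mm; 50 g. Lies on the bench top. Origin: underside, close to its centre of mass
- ring: Not scrap: the finished plain silver ring, 23 mm outside, 18 mm hole, 8 mm high, 12 g, lying flat and loose on the bench top beside the scrap (about 60 mm across the bench between the middles of neighbours). Origin: centre of its underside
- bench_block: Loose steel bench block 55 x 55 x 20 mm at the back of the bench top. Origin: centre of its underside
- burr_stand: Loose small block 36 x 48 mm stuck full of burrs, 44 mm high in all, at the back of the bench top. Origin: centre of its underside
- brick: Soldering brick 230 x 114 x 50 mm on the table to the right of the bench. Origin: centre of its underside
- bowl: White bowl 110 mm across, 45 mm high, on the table at the far right. Origin: centre of its underside
- hammer: Hammer lying on the table to the left of the bench. Origin: on its underside
- tweezers: Cork-handled cross-lock tweezers 165 mm long, lying on the table at the near left. Origin: on their underside, mid-length
- bench_pin: Wooden bench pin, a forked block about 110 x 60 x 16 mm, lying on the table to the left of the bench. Origin: on its underside, mid-length

How it is judged:
On the way:
1. all three pieces of scrap lie in the drawer while it is still open (x of button in the frame of drawer_in between -0.118 and 0.118 m and y of button in the frame of drawer_in between -0.13 and 0.13 m and z of button in the frame of drawer_in between -0.005 and 0.048 m and x of bar_end in the frame of drawer_in between -0.118 and 0.118 m and y of bar_end in the frame of drawer_in between -0.13 and 0.13 m and z of bar_end in the frame of drawer_in between -0.005 and 0.048 m and x of sprue in the frame of drawer_in between -0.118 and 0.118 m and y of sprue in the frame of drawer_in between -0.13 and 0.13 m and z of sprue in the frame of drawer_in between -0.005 and 0.048 m and value of joint drawer above 0.03 m), for 0.2 s.
At the end, for the whole second after the job is handed in: The button, the bar end and the sprue lie at rest inside the drawer, the drawer is shut to within 6 mm, and the ring, bench block and burr stand are within 12 mm, and the things on the table within 20 mm, of where they began (x of button in the frame of drawer_in between -0.118 and 0.118 m and y of button in the frame of drawer_in between -0.13 and 0.13 m and z of button in the frame of drawer_in between -0.005 and 0.048 m and x of bar_end in the frame of drawer_in between -0.118 and 0.118 m and y of bar_end in the frame of drawer_in between -0.13 and 0.13 m and z of bar_end in the frame of drawer_in between -0.005 and 0.048 m and x of sprue in the frame of drawer_in between -0.118 and 0.118 m and y of sprue in the frame of drawer_in between -0.13 and 0.13 m and z of sprue in the frame of drawer_in between -0.005 and 0.048 m and value of joint drawer below 0.006 m and linear speed of each of button, bar_end, sprue below 0.02 m/s and distance of each of ring, bench_block, burr_stand from where it was at the start of the episode below 0.012 m and distance of each of brick, bowl, hammer, tweezers, bench_pin from where it was at the start of the episode below 0.02 m); the robot touches nothing.
It fails at once if button is lifted: more than 22 mm above the bench top (height (world z) of button above 0.102 m).
It fails at once if bar end is lifted: more than 22 mm above the bench top (height (world z) of bar_end above 0.102 m).
It fails at once if sprue is lifted: more than 22 mm above the bench top (height (world z) of sprue above 0.102 m).
It fails at once if the finished ring, the bench block or the burr stand is disturbed (moved more than 12 mm, or tipped) (distance of any of ring, bench_block, burr_stand from where it was at the start of the episode above 0.012 m or angle between any of ring, bench_block, burr_stand's own z axis and vertical above 0.5 rad).
It fails at once if a tool on the table is moved more than 20 mm (distance of any of brick, bowl, hammer, tweezers, bench_pin from where it was at the start of the episode above 0.02 m).
It also fails if it takes over 64 s, if anything falls off the work surface, if the arm or the gripper's body presses on something with over 40 N, if the wrist force passes 120 N, or if a joint passes its speed limit or range.

## Working session

There is one attempt and no reset: what is moved stays moved. The work goes in short steps, Python scripts to look and compute and a tool call to move; the robot and the scene stay as the last step left them, time stands still between calls to the robot, and variables do not carry over. Pictures are saved under pics/ and viewed, at most 10 in all, crops included, and the job is handed in when it is done.

Besides the shell and the picture viewer there is one more tool, called after "Call:" by a JSON object that holds its "name" and its "arguments". drive_tool: Moves the arm, as the interface text tells. Its arguments: {"type":"object","properties":{"xyz":{"type":"array"},"rot":{"type":"array"},"hand":{"type":"array"},"grip_force":{"type":"number"}},"required":["xyz","rot","hand"]}

```bash
mkdir -p pics; cat > h.py <<'E'
import numpy as np, cv2
from cell import bot
def ray(im,u,v,z):
    K=im["camera_matrix"];R=cv2.Rodrigues(np.array(im["rvec"],float))[0];t=np.array(im["tvec"],float).ravel()
    d=R.T@np.linalg.solve(np.array(K),[u,v,1.]);c=-R.T@t
    return c+d*(z-c[2])/d[2]
def px(im,p):
    return cv2.projectPoints(np.array([p],float),np.array(im["rvec"],float),np.array(im["tvec"],float),np.array(im["camera_matrix"],float),None)[0].ravel()
def save(im,n,crop=None,s=1):
    f=im["frame"][:,:,::-1]
    if crop: f=f[crop[1]:crop[3],crop[0]:crop[2]]
    cv2.imwrite("pics/"+n,cv2.resize(np.ascontiguousarray(f),None,fx=s,fy=s,interpolation=cv2.INTER_CUBIC))
E
python3 - <<'E'
from h import *
import pickle
im=bot.get_image("top");save(im,"top0.png");pickle.dump(im,open("top0.pkl","wb"))
im2=bot.get_image("side");save(im2,"side0.png");pickle.dump(im2,open("side0.pkl","wb"))
for i in(im,im2):
    R=cv2.Rodrigues(np.array(i["rvec"],float))[0];print(-R.T@np.ravel(i["tvec"]),R[2])
s=bot.get_state();print(s)
E
```

```text
[0.29573439 0.01516349 1.2027511 ] [ 0.18445756  0.00719744 -0.98281413]
[ 0.02700381 -0.66161899  1.10455185] [ 0.37406348  0.51817736 -0.76913506]
{'clock': 0.1, 'q': array([ 1.15620135e+00,  4.86813897e-02,  9.77451626e-02,  1.62198693e+00,
       -1.63801123e-05,  1.44296766e+00]), 'dq': array([-0.00199902, -0.00052949,  0.00560979, -0.00103153, -0.0009826 ,
       -0.00032869]), 'effort': array([ 2.61699912e-03, -3.39852118e+01,  3.20934963e+01,  1.57878909e-02,
       -1.10174053e-04,  3.11355954e-06]), 'tool_pos': array([0.14830583, 0.50304479, 0.23022707]), 'orientation': array([-2.76997869e-04,  1.42892277e-01,  9.89737675e-01, -1.02674008e-03]), 'ft_force': array([-1.07024451,  0.91111041,  0.84847068]), 'ft_torque': array([ 0.02122555, -0.04435451, -0.00305494]), 'grasp_force': 0.0, 'opening': 0.9985325186900397}
```

View pics/top0.png

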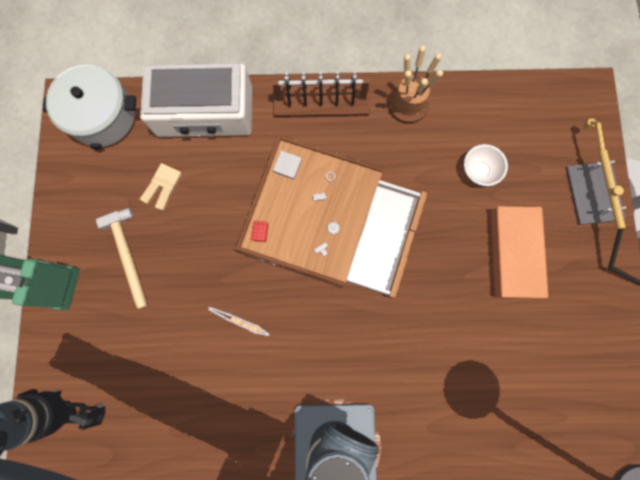

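View pics/side0.png

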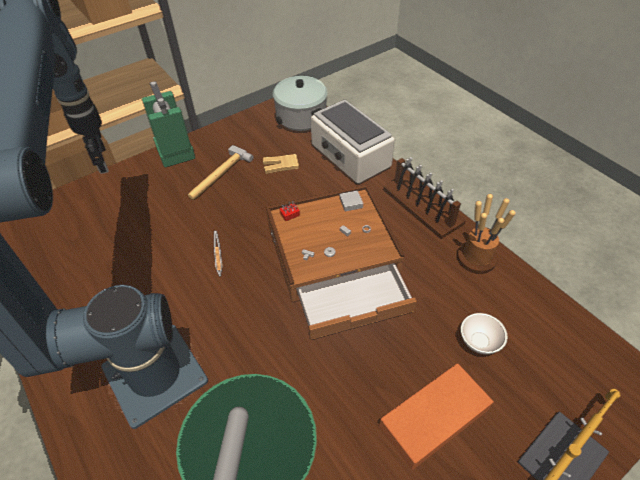

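The top view shows the ring at (330,176), bar end at (320,196), button at (334,228) and sprue at (321,249). The front edge runs from (381,183) to (347,283), the drawer's front board is at about (410,243), and the arm is clear of the bench.

```bash
cat > m.py <<'E'
from h import *
import pickle,sys
im=pickle.load(open("top0.pkl","rb"));im2=pickle.load(open("side0.pkl","rb"))
f=im["frame"]
# bench corners: fit min-area via wood hue? use picked pixels (top view)
for n,p,z in [("backL(top)",(281,142),.092),("backR",(243,250),.092),("frontfar",(381,183),.08),("frontnear",(347,283),.08),("boardfar_o",(426,193),.057),("boardnear_o",(398,294),.057),("boardnear_i",(389,291),.057)]:
    print(n,ray(im,*p,z).round(4))
hsv=cv2.cvtColor(f,cv2.COLOR_RGB2HSV)
m=((hsv[:,:,1]<75)&(hsv[:,:,2]>90)).astype(np.uint8)
roi=np.zeros_like(m);cv2.fillConvexPoly(roi,np.array([[283,148],[376,184],[344,277],[248,246]]),1)
n,l,s,c=cv2.connectedComponentsWithStats(m*roi)
for i in range(1,n):
    if s[i,4]>=8:
        q=np.argwhere(l==i)[:,::-1].astype(np.float32)
        print(s[i],c[i].round(1),ray(im,*c[i],.087).round(4), cv2.minAreaRect(q))
save(im,"crop.png",(235,130,435,300),4)
E
python3 m.py
```

```text
backL(top) [0.7406 0.1216 0.092 ]
backR [0.467  0.2133 0.092 ]
frontfar [ 0.6323 -0.1274  0.08  ]
frontnear [ 0.3844 -0.0361  0.08  ]
boardfar_o [ 0.6107 -0.2433  0.057 ]
boardnear_o [ 0.3574 -0.1608  0.057 ]
boardnear_i [ 0.365  -0.1391  0.057 ]
[275 150  27  29 497] [288.  164.4] [0.6829 0.1046 0.087 ] ((288.0401611328125, 164.5146026611328), (21.615249633789062, 23.153093338012695), 19.983104705810547)
[325 172  11  10  51] [329.9 176.3] [6.498e-01 1.000e-04 8.700e-02] ((330.0000305175781, 176.0), (8.485280990600586, 8.485280990600586), 45.0)
[313 193  14   8  91] [319.1 196.4] [0.5987 0.0277 0.087 ] ((319.5, 196.5), (13.0, 7.0), 0.0)
[327 222  13  13 131] [333.  227.6] [ 0.5192 -0.0052  0.087 ] ((333.0, 228.0), (12.0, 12.0), 90.0)
[314 242  14  14 111] [321.5 248.8] [0.4674 0.0238 0.087 ] ((322.30767822265625, 249.96151733398438), (11.371353149414062, 14.42220401763916), 56.30992889404297)
```

View pics/crop.png

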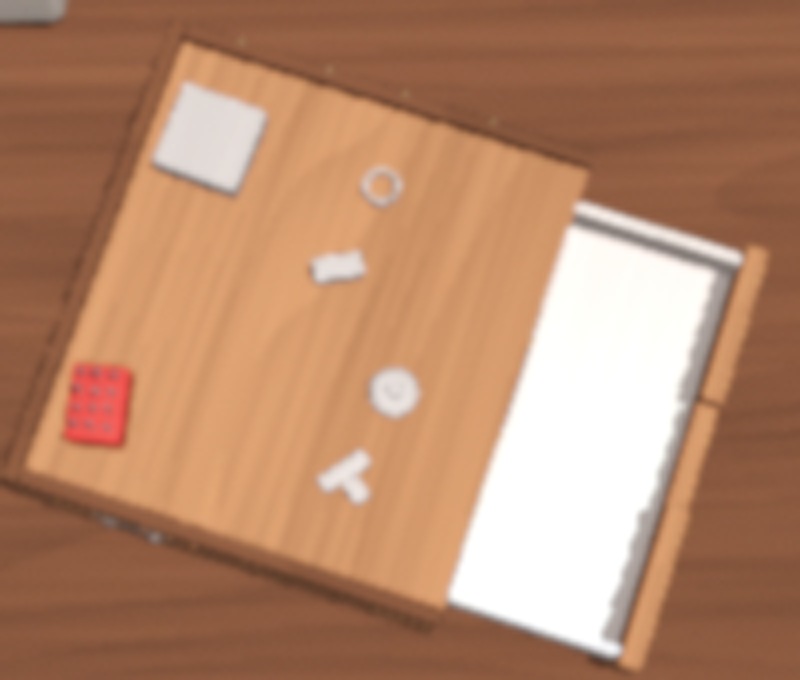

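```bash
cat > b.py <<'E'
from h import *
import pickle
im=pickle.load(open("top0.pkl","rb"));im2=pickle.load(open("side0.pkl","rb"))
P=np.array([ray(im,*p,.092)[:2] for p in [(280,136),(236,250),(344,286),(382.5,171)]])
print(P.round(4),[np.linalg.norm(P[i]-P[(i+1)%4]).round(3) for i in range(4)])
L=np.array([[.14,-.155],[.14,.155],[-.14,.155],[-.14,-.155]])
H=cv2.estimateAffinePartial2D(L,P)[0];yaw=np.arctan2(H[1,0],H[0,0]);print("yaw",np.degrees(yaw),"scale",np.hypot(*H[:,0]),"o",H[:,2])
c,s=np.cos(yaw),np.sin(yaw);o=H[:,2]
for n,u,v,z in [("ring",329.9,176.3,.086),("bar",319.5,196.5,.09),("button",333.3,227.7,.088),("sprue",321.5,248.8,.087),("block",288,164.4,.1),("burr",259,231,.11),("bfar",426,193,.057),("bnear",398,294,.057)]:
    w=ray(im,u,v,z)[:2];d=w-o
    print(n,w.round(4),"bench",np.round([d@[c,s],d@[-s,c]],4),"side px",px(im2,[*w,z]).round(0))
E
python3 b.py
```

```text
[[ 0.7567  0.1241]
 [ 0.4673  0.2302]
 [ 0.3765 -0.0283]
 [ 0.6595 -0.1308]] [np.float64(0.308), np.float64(0.274), np.float64(0.301), np.float64(0.273)]
yaw 69.93651048242981 scale 0.9799306865549813 o [0.56500223 0.04881605]
ring [ 0.6502 -0.    ] bench [-0.0166 -0.0968] side px [365. 229.]
bar [0.5975 0.0267] bench [-0.0096 -0.0381] side px [344. 231.]
button [ 0.5188 -0.0058] bench [-0.0671  0.0246] side px [329. 252.]
sprue [0.4675 0.0238] bench [-0.057   0.0831] side px [306. 254.]
block [0.6784 0.1034] bench [ 0.0902 -0.0878] side px [350. 199.]
burr [0.5095 0.1725] bench [0.0971 0.0945] side px [288. 209.]
bfar [ 0.6107 -0.2433] bench [-0.2588 -0.1431] side px [414. 301.]
bnear [ 0.3574 -0.1608] bench [-0.2681  0.1231] side px [314. 331.]
```

Call:
{"name": "drive_tool", "arguments": {"xyz": [[25,-32,0],[25,-32,0],[25,-32,0],[25,-32,0],[25,-32,0],[25,-32,0],[25,-32,0],[25,-32,0],[25,-32,0],[25,-32,0],[25,-32,0],[25,-32,0]], "rot": [[0,0,-6.6],[0,0,-6.6],[0,0,-6.6],[0,0,-6.6],[0,0,-6.6],[0,0,-6.6],[0,0,-6.6],[0,0,-6.6],[0,0,-6.6],[0,0,-6.6],[0,0,-6.6],[0,0,-6.6]], "hand": [20,20,20,20,20,20,20,20,20,20,20,20]}}

```text
clock: 1.1
tool_pos: [0.4491, 0.1176, 0.2309]
orientation: [-0.0, 0.743, 0.669, -0.0]
ft_force: [0.6, 1.0, 0.6]
opening: 0.199
grasp_force: 0.0
```

Call:
{"name": "drive_tool", "arguments": {"xyz": [[17,-23,0],[18,-24,0],[0,0,-40],[0,0,-40],[0,0,-40],[0,0,-20],[0,0,-4],[0,0,0]], "rot": [[0,0,-6.5],[0,0,-6.5],[0,0,0],[0,0,0],[0,0,0],[0,0,0],[0,0,0],[0,0,0]], "hand": [20,20,20,20,20,20,20,20]}}

```text
clock: 1.77
tool_pos: [0.4814, 0.0725, 0.0849]
orientation: [-0.002, 0.812, 0.583, -0.002]
ft_force: [0.0, -0.5, 1.0]
opening: 0.202
grasp_force: 0.0
```

```bash
python3 - <<'E'
from h import *
print(bot.get_state()["tool_pos"])
save(bot.get_image("wrist"),"w1.png");t=bot.get_image("top")
a=cv2.imread("pics/w1.png");b=cv2.resize(t["frame"][140:300,240:440,::-1],None,fx=2,fy=2)
a=cv2.resize(a,(400,300));o=np.zeros((320,800,3),np.uint8);o[:300,:400]=a;o[:,400:]=b;cv2.imwrite("pics/c1.png",o)
E
```

```text
[0.48136106 0.07249136 0.08494606]
```

View pics/c1.png

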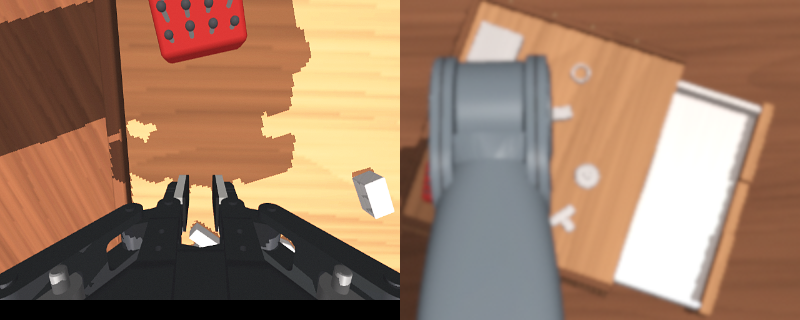

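The wrist view shows the sprue just ahead between the fingers at (205,240), with the burr stand clear behind. I'll push it now.

Call:
{"name": "drive_tool", "arguments": {"xyz": [[1,0,-2.5],[-3.3,-9.5,0],[-3.3,-9.5,0],[-3.3,-9.5,0],[-3.3,-9.5,0],[-3.3,-9.5,0],[-3.3,-9.5,0],[-3.3,-9.5,0],[-3.3,-9.5,0],[-3.3,-9.5,0],[-3.3,-9.5,0],[-3.3,-9.5,0]], "rot": [[0,0,0],[0,0,0],[0,0,0],[0,0,0],[0,0,0],[0,0,0],[0,0,0],[0,0,0],[0,0,0],[0,0,0],[0,0,0],[0,0,0]], "hand": [20,20,20,20,20,20,20,20,20,20,20,20]}}

```text
clock: 2.87
tool_pos: [0.4478, -0.0329, 0.0848]
orientation: [-0.0, 0.812, 0.583, 0.0]
ft_force: [-0.2, 0.4, -0.6]
opening: 0.199
grasp_force: 0.3
```

Call:
{"name": "drive_tool", "arguments": {"xyz": [[-3.3,-9.5,0],[-3.3,-9.5,0],[-3.3,-9.5,0],[-3.3,-9.5,0],[-3.3,-9.5,0],[0,0,0],[0,0,40]], "rot": [[0,0,0],[0,0,0],[0,0,0],[0,0,0],[0,0,0],[0,0,0],[0,0,0]], "hand": [20,20,20,20,20,20,20]}}

```text
clock: 3.45
tool_pos: [0.4224, -0.0768, 0.1139]
orientation: [-0.01, 0.813, 0.583, -0.007]
ft_force: [-2.4, 0.4, -1.7]
opening: 0.198
grasp_force: 0.0
```

```bash
python3 - <<'E'
from h import *
print(bot.get_state()["tool_pos"])
a=bot.get_image("side")["frame"];t=bot.get_image("top")["frame"]
o=np.hstack([cv2.resize(np.ascontiguousarray(x[:,:,::-1]),(400,400),interpolation=cv2.INTER_CUBIC) for x in(a[180:340,265:425],t[140:300,250:410])]);cv2.imwrite("pics/c2.png",o)
E
```

```text
[ 0.42240971 -0.0768453   0.1138539 ]
```

View pics/c2.png

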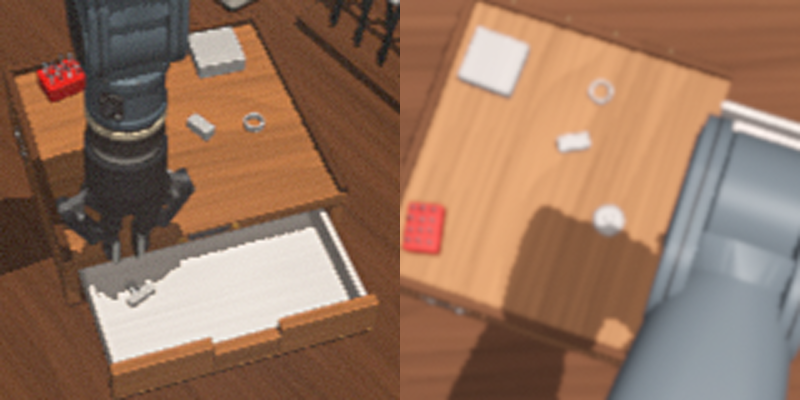

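The sprue lies in the drawer (side crop, 140,293), and nothing else has moved. Next is the button.

Call:
{"name": "drive_tool", "arguments": {"xyz": [[0,0,5],[21,24,0],[21,24,0],[21,24,0],[21,24,0],[21,24,0],[0,0,0]], "rot": [[0,0,0],[0,0,0],[0,0,0],[0,0,0],[0,0,0],[0,0,0],[0,0,0]], "hand": [20,20,20,20,20,20,20]}}

```text
clock: 4.13
tool_pos: [0.5394, 0.0446, 0.1287]
orientation: [-0.001, 0.811, 0.585, 0.001]
ft_force: [-0.1, -0.4, -0.0]
opening: 0.202
grasp_force: 0.0
```

Call:
{"name": "drive_tool", "arguments": {"xyz": [[-3,1,-25],[0,0,-20],[0,0,0],[-3.3,-9.5,0],[-3.3,-9.5,0],[-3.3,-9.5,0],[-3.3,-9.5,0],[-3.3,-9.5,0],[-3.3,-9.5,0],[-3.3,-9.5,0],[-3.3,-9.5,0],[-3.3,-9.5,0]], "rot": [[0,0,0],[0,0,0],[0,0,0],[0,0,0],[0,0,0],[0,0,0],[0,0,0],[0,0,0],[0,0,0],[0,0,0],[0,0,0],[0,0,0]], "hand": [20,20,20,20,20,20,20,20,20,20,20,20]}}

```text
clock: 5.13
tool_pos: [0.5042, -0.0448, 0.0855]
orientation: [0.0, 0.812, 0.583, 0.001]
ft_force: [0.5, 1.4, 2.8]
opening: 0.199
grasp_force: 1.4
```

Call:
{"name": "drive_tool", "arguments": {"xyz": [[-3.3,-9.5,0],[-3.3,-9.5,0],[-3.3,-9.5,0],[-3.3,-9.5,0],[-3.3,-9.5,0],[-3.3,-9.5,0],[0,0,0],[0,0,40],[0,0,5],[0,0,0]], "rot": [[0,0,0],[0,0,0],[0,0,0],[0,0,0],[0,0,0],[0,0,0],[0,0,0],[0,0,0],[0,0,0],[0,0,0]], "hand": [20,20,20,20,20,20,20,20,20,20]}}

```text
clock: 5.97
tool_pos: [0.4863, -0.1017, 0.1328]
orientation: [0.002, 0.812, 0.583, 0.002]
ft_force: [0.5, 0.1, 0.8]
opening: 0.196
grasp_force: 0.0
```

```bash
python3 - <<'E'
from h import *
print(bot.get_state()["tool_pos"])
a=bot.get_image("side")["frame"];t=bot.get_image("top")["frame"]
o=np.hstack([cv2.resize(np.ascontiguousarray(x[:,:,::-1]),(400,400),interpolation=cv2.INTER_CUBIC) for x in(a[180:340,265:425],t[140:300,250:410])]);cv2.imwrite("pics/c3.png",o)
E
```

```text
[ 0.48626066 -0.10170784  0.13277089]
```

View pics/c3.png

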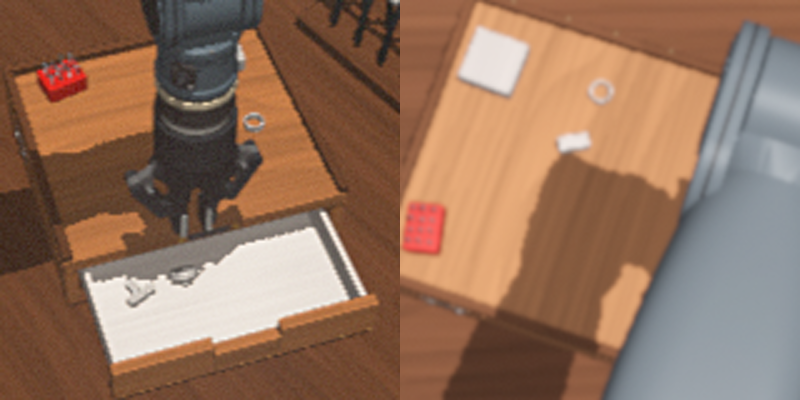

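The button is in the drawer (side crop, 185,272). Last is the bar end.

Call:
{"name": "drive_tool", "arguments": {"xyz": [[21,28.5,0],[21,28.5,0],[21,28.5,0],[21,28.5,0],[21,28.5,0],[21,29,0],[0,0,0],[0,0,0]], "rot": [[0,0,0],[0,0,0],[0,0,0],[0,0,0],[0,0,0],[0,0,0],[0,0,0],[0,0,0]], "hand": [20,20,20,20,20,20,20,20]}}

```text
clock: 6.73
tool_pos: [0.6098, 0.0724, 0.1273]
orientation: [-0.001, 0.811, 0.585, -0.002]
ft_force: [0.3, -0.3, 0.1]
opening: 0.204
grasp_force: 0.0
```

Call:
{"name": "drive_tool", "arguments": {"xyz": [[3.5,-1,-22],[0,0,-21],[0,0,0],[-3.3,-9.5,0],[-3.3,-9.5,0],[-3.3,-9.5,0],[-3.3,-9.5,0],[-3.3,-9.5,0],[-3.3,-9.5,0],[-3.3,-9.5,0],[-3.3,-9.5,0],[-3.3,-9.5,0]], "rot": [[0,0,0],[0,0,0],[0,0,0],[0,0,0],[0,0,0],[0,0,0],[0,0,0],[0,0,0],[0,0,0],[0,0,0],[0,0,0],[0,0,0]], "hand": [20,20,20,20,20,20,20,20,20,20,20,20]}}

```text
clock: 7.73
tool_pos: [0.5837, -0.017, 0.087]
orientation: [0.0, 0.812, 0.583, 0.0]
ft_force: [-0.4, 0.8, 0.4]
opening: 0.2
grasp_force: 0.3
```

Call:
{"name": "drive_tool", "arguments": {"xyz": [[-3.3,-9.5,0],[-3.3,-9.5,0],[-3.3,-9.5,0],[-3.3,-9.5,0],[-3.3,-9.5,0],[-3.3,-9.5,0],[-3.3,-9.5,0],[-3.3,-9.5,0],[-3.3,-9.5,0],[-3.3,-9.5,0],[-3.3,-9.5,0],[0,0,0]], "rot": [[0,0,0],[0,0,0],[0,0,0],[0,0,0],[0,0,0],[0,0,0],[0,0,0],[0,0,0],[0,0,0],[0,0,0],[0,0,0],[0,0,0]], "hand": [20,20,20,20,20,20,20,20,20,20,20,20]}}

```text
clock: 8.73
tool_pos: [0.5471, -0.1224, 0.0868]
orientation: [0.0, 0.813, 0.582, -0.0]
ft_force: [-0.1, 0.1, 0.1]
opening: 0.198
grasp_force: 0.0
```

Call:
{"name": "drive_tool", "arguments": {"xyz": [[0,0,30],[-20,-32,10],[-20,-32,0],[-20,-32,0],[-20,-32,0],[0,0,0],[0,0,0]], "rot": [[0,0,0],[0,0,0],[0,0,0],[0,0,0],[0,0,0],[0,0,0],[0,0,0]], "hand": [20,20,20,20,20,20,20]}}

```text
clock: 9.32
tool_pos: [0.4669, -0.2499, 0.1269]
orientation: [-0.0, 0.813, 0.582, 0.0]
ft_force: [0.3, 1.1, -0.1]
opening: 0.201
grasp_force: 0.0
```

```bash
python3 - <<'E'
from h import *
print(bot.get_state()["tool_pos"])
a=bot.get_image("side")["frame"];t=bot.get_image("top")["frame"]
o=np.hstack([cv2.resize(np.ascontiguousarray(x[:,:,::-1]),(400,400),interpolation=cv2.INTER_CUBIC) for x in(a[180:340,265:425],t[140:300,250:410])]);cv2.imwrite("pics/c4.png",o)
E
```

```text
[ 0.46692577 -0.24985861  0.1269161 ]
```

View pics/c4.png

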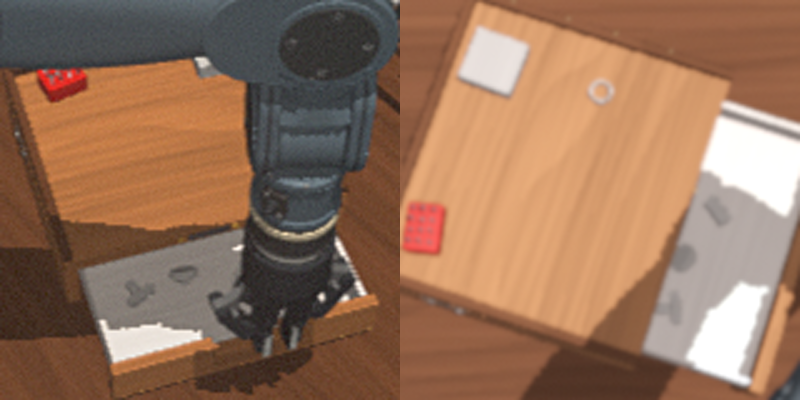

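All three pieces are in the drawer (top crop, shaded area: 718,209 / 683,257 / 668,308), and the ring and blocks are unmoved. Now I'll lower the fingers in front of the board and push it shut.

Call:
{"name": "drive_tool", "arguments": {"xyz": [[0,0,-40],[0,0,-40],[0,0,-20],[0,0,0],[3.3,9.5,0],[3.3,9.5,0],[2,5.7,0],[1.6,4.7,0],[1.6,4.7,0],[1.6,4.7,0],[2.6,7.6,0],[2.6,7.6,0]], "rot": [[0,0,0],[0,0,0],[0,0,0],[0,0,0],[0,0,0],[0,0,0],[0,0,0],[0,0,0],[0,0,0],[0,0,0],[0,0,0],[0,0,0]], "hand": [20,20,20,20,20,20,20,20,20,20,20,20]}}

```text
clock: 10.42
tool_pos: [0.4873, -0.1951, 0.0279]
orientation: [0.002, 0.813, 0.583, 0.0]
ft_force: [0.6, -2.3, 1.3]
opening: 0.198
grasp_force: 1.1
```

Call:
{"name": "drive_tool", "arguments": {"xyz": [[2.5,7.1,0],[2.5,7.1,0],[2.5,7.1,0],[2.5,7.1,0],[2.5,7.1,0],[2.5,7.1,0],[2.5,7.1,0],[2.5,7.1,0],[2.5,7.1,0],[1.3,3.8,0]], "rot": [[0,0,0],[0,0,0],[0,0,0],[0,0,0],[0,0,0],[0,0,0],[0,0,0],[0,0,0],[0,0,0],[0,0,0]], "hand": [20,20,20,20,20,20,20,20,20,20]}}

```text
clock: 11.25
tool_pos: [0.5103, -0.1255, 0.0266]
orientation: [-0.0, 0.812, 0.584, 0.0]
ft_force: [0.8, -2.9, 0.8]
opening: 0.196
grasp_force: 1.0
```

Call:
{"name": "drive_tool", "arguments": {"xyz": [[0.7,1.9,0],[0.7,1.9,0],[0.7,1.9,0],[0.7,1.9,0],[0.7,1.9,0],[0,0,0]], "rot": [[0,0,0],[0,0,0],[0,0,0],[0,0,0],[0,0,0],[0,0,0]], "hand": [20,20,20,20,20,20]}}

```text
clock: 11.75
tool_pos: [0.5134, -0.1167, 0.0266]
orientation: [-0.001, 0.812, 0.583, 0.0]
ft_force: [-0.5, -0.7, 0.4]
opening: 0.199
grasp_force: 0.5
```

Call:
{"name": "drive_tool", "arguments": {"xyz": [[0.7,1.9,0],[0.7,1.9,0],[0.5,1.4,0],[0.5,1.4,0]], "rot": [[0,0,0],[0,0,0],[0,0,0],[0,0,0]], "hand": [20,20,20,20]}}

```text
clock: 12.08
tool_pos: [0.5156, -0.1104, 0.0266]
orientation: [-0.0, 0.812, 0.583, -0.0]
ft_force: [-1.6, -1.6, 0.4]
opening: 0.201
grasp_force: 1.0
```

Call:
{"name": "drive_tool", "arguments": {"xyz": [[0.5,1.4,0],[0.5,1.4,0]], "rot": [[0,0,0],[0,0,0]], "hand": [20,20]}}

```text
clock: 12.25
tool_pos: [0.5167, -0.1076, 0.0266]
orientation: [-0.0, 0.812, 0.583, -0.0]
ft_force: [-2.7, -2.2, 0.8]
opening: 0.202
grasp_force: 1.0
```

Call:
{"name": "drive_tool", "arguments": {"xyz": [[0.5,1.4,0],[0.5,1.4,0]], "rot": [[0,0,0],[0,0,0]], "hand": [20,20]}}

```text
clock: 12.42
tool_pos: [0.5173, -0.1058, 0.0266]
orientation: [0.0, 0.812, 0.583, -0.001]
ft_force: [-4.3, -7.0, 1.2]
opening: 0.199
grasp_force: 3.6
```

Call:
{"name": "drive_tool", "arguments": {"xyz": [[0.5,1.4,0],[0,0,0]], "rot": [[0,0,0],[0,0,0]], "hand": [20,20]}}

```text
clock: 12.58
tool_pos: [0.5174, -0.1058, 0.0267]
orientation: [0.001, 0.813, 0.583, -0.003]
ft_force: [-4.3, -6.6, 0.6]
opening: 0.201
grasp_force: 4.0
```

Call:
{"name": "drive_tool", "arguments": {"xyz": [[0.3,1,0],[0,0,0]], "rot": [[0,0,0],[0,0,0]], "hand": [20,20]}}

```text
clock: 12.75
tool_pos: [0.5173, -0.1057, 0.0267]
orientation: [0.002, 0.813, 0.582, -0.004]
ft_force: [-5.6, -8.6, 2.2]
opening: 0.201
grasp_force: 5.0
```

The position has stopped changing while the force climbs, so the drawer is at its hard stop. I'll back off, raise the arm and check.

Call:
{"name": "drive_tool", "arguments": {"xyz": [[-5,-14,0],[-10,-28,0],[-10,-28,0],[0,0,40],[0,0,40],[0,-20,30],[-30,-20,20],[-30,-20,0],[-30,-10,0],[0,0,0],[0,0,0]], "rot": [[0,0,0],[0,0,0],[0,0,0],[0,0,0],[0,0,0],[0,0,0],[0,0,0],[0,0,0],[0,0,0],[0,0,0],[0,0,0]], "hand": [20,20,20,20,20,20,20,20,20,20,20]}}

```text
clock: 13.67
tool_pos: [0.4038, -0.2428, 0.1571]
orientation: [0.0, 0.813, 0.582, 0.001]
ft_force: [0.7, -0.2, 0.4]
opening: 0.198
grasp_force: 0.0
```

```bash
python3 - <<'E'
from h import *
s=bot.get_state();print(s["tool_pos"],s["ft_force"])
a=bot.get_image("side")["frame"];t=bot.get_image("top")["frame"]
o=np.hstack([cv2.resize(np.ascontiguousarray(x[:,:,::-1]),(400,400),interpolation=cv2.INTER_CUBIC) for x in(a[180:340,265:425],t[140:300,240:400])]);cv2.imwrite("pics/c5.png",o)
E
```

```text
[ 0.40376819 -0.24283232  0.15709094] [ 0.6868457  -0.20125878  0.39385006]
```

View pics/c5.png

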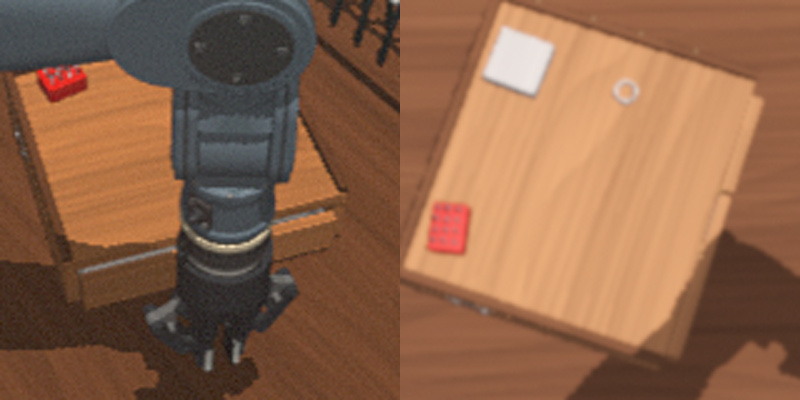

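```bash
python3 - <<'E'
from h import *
im=bot.get_image("top");im2=bot.get_image("side")
xb=np.array([.3256,.9455])
a=ray(im,385.2,178.8,.057)[:2];b=ray(im,426,193,.057)[:2]
print("travel",(a-b)@xb, "outer vs origin", (a-[.565,.0488])@xb)
f=lambda i,c,s:cv2.resize(np.ascontiguousarray(i["frame"][c[1]:c[3],c[0]:c[2],::-1]),None,fx=s,fy=s,interpolation=cv2.INTER_CUBIC)
o=np.vstack([f(im2,(290,250,410,310),6.6)[:300,:790],f(im,(335,160,455,205),6.6)[:290,:790]]);cv2.imwrite("pics/c6.png",o);print(o.shape)
# predicted side pixels for board top outer edge at joint d
E
```

```text
travel 0.10912169123894952 outer vs origin -0.1522255338347103
(590, 790, 3)
```

View pics/c6.png

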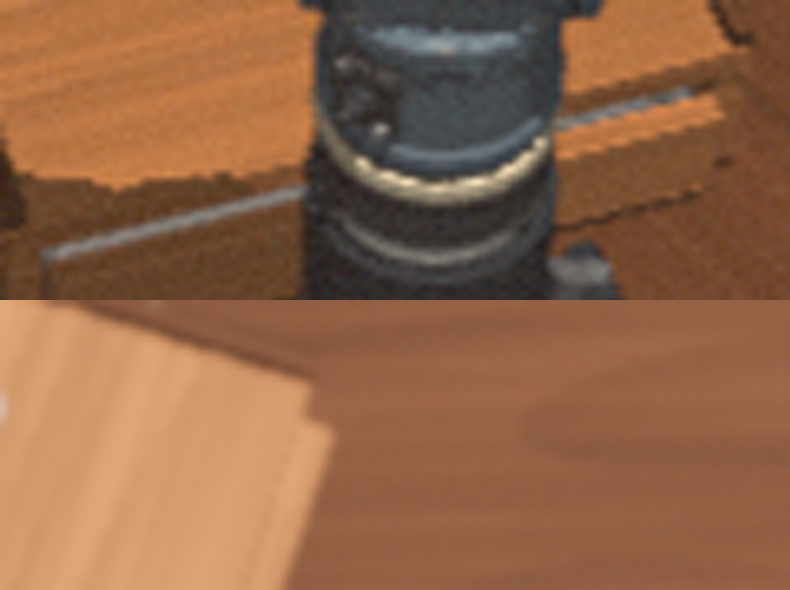

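Three checks agree that the drawer is shut. The board moved 109 mm, its outer face measures 152 mm from the origin against 154 mm nominal, and it didn't move under 10 N.

```bash
python3 -c "
from cell import bot
print(bot.sign_off())"
```

```text
the job is handed in; nothing more can be done
None
```

I swept the button, bar end and sprue into the drawer, pushed it to its hard stop and handed the job in; the bench block, burr stand and ring looked unmoved, but sign-off returned no verdict.

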